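Pack a bottle clamp with spacer plates and hold it shut

TASK

The bottle standing in the bench clamp is too small for the short stroke of the clamp's jaw. Stand spacer plates from the rack upright on the desk in the gap between jaw and bottle, one after the other, until pushing the jaw forward grips the whole stack, bottle against the V-stop, before the jaw runs out of stroke (it takes one or two plates, depending on which bottle is in the clamp). Finish while holding the jaw pushed firmly but not hard against the stack with the gripper, because it springs open when let go; keep bottles and plates upright and leave the other bottle and the timer where they are.

Things in the scene. Friction and masses are not known exactly. Their poses are not given: they have to be found in the camera images.
- clamp: Fixed aluminium bottle clamp. Origin on the desk top on its centre line, in the gap; x is the clamping direction (push post to V-stop), y across, z up. It has no floor: bottle and plates stand on the desk (z = 0) between two rails 10 mm high, 64 mm apart, from x = -0.107 to 0.071. The far end is the V-stop, 50 mm high, 84 mm wide. A bottle pressed home has its centre on y = 0.
- v_stop (a point): Bottom line of the V-stop, at clamp x = +0.056, y = 0, 40 mm above the desk. The faces of the V stand upright at 45 degrees either side of the clamp's x axis, opening towards the jaw. A bottle of radius r that is home has its front 2.414 r before this line (wide bottle: front at clamp x = 0.004; dropper bottle: 0.016).
- jaw (a joint): Travel of the clamp's steel jaw to the V-stop, m: 0 open (start), 0.016 stroke end. A spring opens it with 2 N at 0 to 4 N at 0.016; let go, it returns to 0. Its face, 44 mm wide, 59 mm high, is at clamp x = -0.018 + joint. At stroke end 6 mm (wide) or 18 mm (dropper bottle) remain before a bottle that is home: at 0.016 the stack is still loose; rightly packed, the jaw stops at 0.008 to 0.011.
- jaw_post (a point): Upright round push post of the jaw, 18 mm in diameter from 22 to 84 mm above the desk, with a domed cap up to 92 mm. This point is on its axis, 60 mm above the desk, at clamp x = -0.075 + joint, y = 0. Push it along the clamp's +x from behind, or pinch it from above. Behind it, at clamp x = -0.107 to -0.093, is only a cross bar 12 mm high.
- wide_bottle_mid (a point): Middle (47 mm above its underside) of a loose capped bottle, 43 mm in diameter up to 85 mm, 95 mm tall, about 110 g; z up. It stands either in the clamp (within 2 mm of home) or on the open desk; one plate packs it, two do not fit.
- dropper_bottle_mid (a point): Middle (44 mm above its underside) of a loose bottle with a dropper cap, 33 mm in diameter up to 60 mm, 88 mm tall, about 60 g; z up. It stands either in the clamp (at first about 9 mm short of home; a plate held in the gripper can push it home) or on the open desk; two plates pack it.
- plate_rack: Fixed white slotted rack, 120 x 64 mm, 22 mm high, origin at the centre of its underside on the desk. Three slots across it, at its x = -0.034, 0, +0.034, hold a plate each.
- plate_1_mid (a point): Middle (40 mm above the underside) of one of three identical loose plastic spacer plates: 12 mm thick (its x), 46 mm wide (its y), 80 mm tall (its z), 60 g. It starts upright in a rack slot, underside 6 mm above the desk, its x along the rack's x; lift it 20 mm or more straight up to clear the slot. Best taken from above across its 46 mm width, within 25 mm of its top edge.
- plate_2_mid (a point): Middle (40 mm above the underside) of one of three identical loose plastic spacer plates: 12 mm thick (its x), 46 mm wide (its y), 80 mm tall (its z), 60 g. It starts upright in a rack slot, underside 6 mm above the desk, its x along the rack's x; lift it 20 mm or more straight up to clear the slot. Best taken from above across its 46 mm width, within 25 mm of its top edge.
- plate_3_mid (a point): Middle (40 mm above the underside) of one of three identical loose plastic spacer plates: 12 mm thick (its x), 46 mm wide (its y), 80 mm tall (its z), 60 g. It starts upright in a rack slot, underside 6 mm above the desk, its x along the rack's x; lift it 20 mm or more straight up to clear the slot. Best taken from above across its 46 mm width, within 25 mm of its top edge.
- timer: Bystander: grey bench timer, 58 x 64 x 20 mm, loose on the desk; origin at the centre of its underside.
Mind the look-alikes: they are no part of the job. Leave any purple look-alike of the clamp alone.

How it is judged:
By the outcome, as a careful person would: the job done as asked, in the order asked, and still so for the second after the job is handed in, while the arm keeps its last pose, push and grip.
It also fails if it takes over 72 s, if anything falls off the work surface, if the arm or the gripper's body presses on something with over 40 N, if the wrist force passes 120 N, or if a joint passes its speed limit or range.

ROBOT

A 6-joint arm with a two-finger parallel gripper is mounted at the origin on a cart in front of the work surface, level with it; the furniture and walls round the work are solid. World frame = base frame: x ahead of the robot, y to its left, z up, the work surface at z = 0. Lengths are in m, angles in degrees, forces in N, time in s.
With the tool pointing down it reaches from about 0.4 to 0.925 m from the base axis. Payload 12.5 kg.
Tool frame: the origin (TCP) lies at the very end of the fingers, on their centre line; the grasp point (between the pads) lies 19 mm behind it; z points along the fingers, y is the line along which they close (so a half turn about z gives the same grasp; the last joint's range is limited). The gripper opens to 95 mm and grips with 3 to 60 N. Pads are 20 mm wide; open, the fingers measure 119 mm over their backs; the gripper's body (75 mm by 180 mm) begins 59 mm behind the grasp point.
Start: joints at [59.668, 28.126, 89.318, -0, 62.55, -6.05], TCP at [0.257, 0.57, 0.177] pointing down, gripper open.
Joint ranges: [-177.58, 177.58], [-47.91, 125.51], [2.72, 160], [-65.01, 245.01], [3.68, 167.84], [-153.87, 153.87]. Speed limits (degrees/s): [127.2, 127.2, 159.86, 180, 180, 180].

INTERFACE

Orientations are given as [roll, pitch, yaw] about the fixed x, y, z axes, in that order (R = Rz(yaw) Ry(pitch) Rx(roll)).
In Python, from cell import arm gives the robot as it stands. Calls block until the motion is done:
- arm.goto(position, orientation): joint-space move of the TCP to a pose.
- arm.movel(position, rot=None, v=0.15): straight line of the TCP; rot=None keeps the orientation; v is the mean speed in m/s.
- arm.movej(angles): joint-space move.
- arm.gripper_to(opening, effort=None): opening from 0.0 (shut) to 1.0 (fully open); effort is the grip in N (None keeps the last); returns when the fingers have stopped.
- arm.wait(seconds).
- arm.inverse_kinematics(position, orientation): joint angles nearest the present ones, or None.
- arm.get_state(): the state.
- arm.get_image(name): name is "scene" or "top" or "wrist"; returns (picture, depth): 384x512x3 uint8, red, green, blue; 384x512 float32, m along the optical axis (not along the pixel's ray), 0 where there is no reading.
- arm.camera_info(name): a dict with "camera_matrix" (3x3 intrinsics, pixels), "k1" (the pictures are not rectified: a ray, as slopes to the right and down, at radius r is drawn at 1 + k1 r^2 times it, then the intrinsics apply), "R" (3x3) and "t" (3): a world point X has camera coordinates R X + t. Camera axes: x right, y down, z forward; pixel columns grow to the right and rows downward; lengths in m; the calibration is good to about 2 mm. A picture is of the moment at which its call begins: read the wrist's pose just before it. camera_info takes no time and is no camera call; for the wrist camera it gives the pose at the moment of the call.
A pose or a line that the arm cannot do raises arm.IKError and nothing moves.
- arm.hand_in(): hands the job in; it is judged then, once.
Trained networks look in the newest picture that a camera, given by its name, has taken for a name from the list of things; names that differ only in an ending like _2 or _b are one class to them, and where a whole thing is asked for, a point or a joint stands for the part that bears it (a point fixed in the world has none). Each returns a list of dicts, best first, with "conf" (0 to 1); they miss things now and then, are a little off and sometimes report something else, mostly with a low value. They report only what shows in the picture. A call takes as long as a camera call. They do not tell look-alikes from the thing itself.
- arm.spot_in(camera, target): "location" ([column, row] in pixels, amid what is visible of it).
- arm.trace(camera, target): "region" (384x512 bool, what is visible of it) and "location" ([column, row] in pixels, amid what is visible of it).
- arm.mark_of(camera, target): "location" ([column, row] in pixels: a listed point, or the origin of a listed thing).
The state is a dict: "t": time; "joint_pos": joint angles; "qd": joint speeds; "joint_torque": joint torques, N m; "tool_pos": TCP position; "eef_rot": TCP orientation; "force": force on the tool from outside, world axes, zero at the start; "torque": the same for the moment, N m; "width": opening from 0.0 (shut) to 1.0 (fully open); "grip_force": force on a finger pad.
Only numpy, scipy, OpenCV 4.12 (cv2) and the standard library are available. Lean on these libraries where they do the work, as an engineer would, in place of code of your own. Each camera call takes 0.05 s, during which the arm holds its last target. There are 200 camera calls.

## Working session

There is one attempt and no reset: what is moved stays moved. The work goes in short steps, each a Python script; the robot and the scene stay as the last script left them, time stands still between calls to the robot, and variables do not carry over. Pictures are saved under pics/ and viewed, at most 10 in all, crops included, and the job is handed in when it is done.

```bash
mkdir -p pics; ls; cat > h.py <<'E'
import numpy as np, cv2
from cell import arm
def snap(n,f=None):
    ci=arm.camera_info(n); im,d=arm.get_image(n)
    if f: cv2.imwrite('pics/'+f,im[:,:,::-1])
    return im,d,ci
def rays(ci,uv):
    K=np.array(ci["camera_matrix"]); uv=np.atleast_2d(uv).astype(float)
    q=np.c_[(uv[:,0]-K[0,2])/K[0,0],(uv[:,1]-K[1,2])/K[1,1]]; p=q.copy()
    for _ in range(20): p=q/(1+ci["k1"]*(p**2).sum(1,keepdims=True))
    return np.c_[p,np.ones(len(p))]
def onz(ci,uv,z):
    R=np.array(ci["R"]);t=np.array(ci["t"]); d=rays(ci,uv)@R; c=-R.T@t
    return c+d*((z-c[2])/d[:,2])[:,None]
def cloud(ci,d,mask):
    v,u=np.nonzero(mask&(d>0)); R=np.array(ci["R"]);t=np.array(ci["t"])
    return (rays(ci,np.c_[u,v])*d[v,u][:,None]-t)@R
E
python3 - <<'E'
from h import *
for c in ["top","scene"]:
    im,d,ci=snap(c,c+"0.png")
    for n,z in [("clamp",0),("v_stop",.04),("jaw_post",.06),("wide_bottle_mid",.047),("dropper_bottle_mid",.044),("plate_rack",0),("plate_1_mid",.046),("timer",0)]:
        for r in arm.mark_of(c,n)[:4]:
            print(c,n,round(r["conf"],2),np.round(r["location"],1),np.round(onz(ci,r["location"],z)[0],4))
print(arm.get_state()["t"])
E
```

```text
pics
top clamp 0.96 [370.8 197.3] [ 0.5493 -0.6707  0.    ]
top clamp 0.81 [269.9 197.2] [ 0.5594 -0.2991  0.    ]
top v_stop 0.58 [267.6 178.8] [ 0.6197 -0.2917  0.04  ]
top v_stop 0.56 [367.1 179.2] [ 0.6087 -0.6523  0.04  ]
top jaw_post 0.62 [268.6 215.9] [ 0.4807 -0.2907  0.06  ]
top jaw_post 0.61 [378.7 216.3] [ 0.4692 -0.6769  0.06  ]
top wide_bottle_mid 0.54 [271.4 187.9] [ 0.584  -0.3042  0.047 ]
top dropper_bottle_mid 0.39 [224.2 176.9] [ 0.6299 -0.1347  0.044 ]
top plate_rack 0.62 [170.7 208.4] [0.5272 0.0653 0.    ]
top plate_1_mid 0.67 [170.4 215.6] [0.4932 0.0566 0.046 ]
top timer 0.61 [269.4 164.6] [ 0.684  -0.3011  0.    ]
scene clamp 0.79 [264.  232.7] [ 0.5516 -0.3077  0.    ]
scene clamp 0.67 [389.2 280. ] [ 0.5395 -0.6638  0.    ]
scene v_stop 0.98 [397.5 250.7] [ 0.6119 -0.6557  0.04  ]
scene v_stop 0.89 [274.4 212.8] [ 0.6056 -0.3069  0.04  ]
scene v_stop 0.39 [259.7 230.6] [ 0.4952 -0.3291  0.04  ]
scene jaw_post 0.81 [244.4 221.9] [ 0.4802 -0.2902  0.06  ]
scene jaw_post 0.72 [385.8 272.6] [ 0.4744 -0.6663  0.06  ]
scene wide_bottle_mid 0.82 [269.8 211.1] [ 0.595  -0.2976  0.047 ]
scene dropper_bottle_mid 0.75 [236.5 192.8] [ 0.6452 -0.1431  0.044 ]
scene plate_rack 0.6 [161.5 202. ] [0.5218 0.0642 0.    ]
scene plate_1_mid 0.87 [155.  194.2] [0.4835 0.0479 0.046 ]
scene timer 0.72 [290.  214.5] [ 0.692  -0.3121  0.    ]
0.9
```

View pics/top0.png

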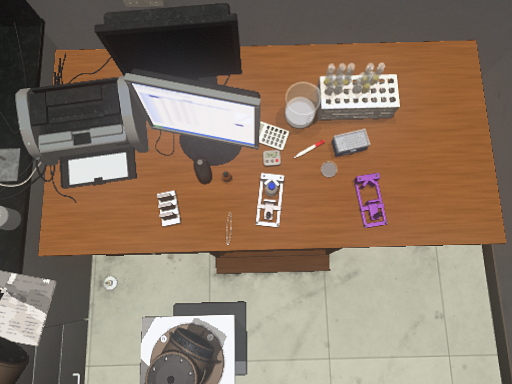

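View pics/scene0.png

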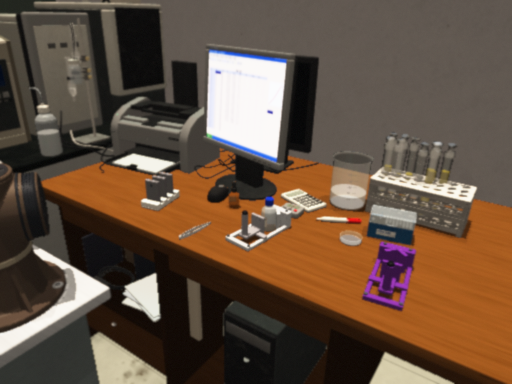

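The wide bottle (blue cap, ~(270,187) in top) stands in the white clamp. The amber dropper bottle is on the desk at (227,176), the rack at (168,208), and the purple look-alike clamp at (370,197). The wide bottle needs one plate. Next I'll take wrist views of the rack and the clamp.

```bash
python3 - <<'E'
from h import *
s=arm.get_state();print(s["eef_rot"])
for k,p in [("rack",[.47,.06,.33]),("clamp",[.50,-.30,.33])]:
    yaw=0
    q=arm.inverse_kinematics(p,[180,0,yaw]); print(k,None if q is None else np.round(q,1))
    arm.goto(p,[180,0,yaw])
    im,d,ci=snap("wrist",k+"1.png"); np.savez(k,im=im,d=d)
    names=[("plate_rack",0),("plate_1_mid",.046)] if k=="rack" else [("clamp",0),("v_stop",.04),("jaw_post",.06),("wide_bottle_mid",.047),("dropper_bottle_mid",.044),("timer",0)]
    for n,z in names:
        for r in arm.mark_of("wrist",n)[:4]:
            print(n,round(r["conf"],2),np.round(r["location"],1),np.round(onz(ci,r["location"],z)[0],4))
    P=cloud(ci,d,np.ones(d.shape,bool)); np.save(k+"P",P)
    print("desk z",np.median(P[abs(P[:,2])<.006,2]),arm.get_state()["t"])
    if k=="rack":
        m=(P[:,2]>.06)&(P[:,2]<.11)&(abs(P[:,0]-.5)<.15)&(abs(P[:,1]-.06)<.1)
        T=P[m]; import scipy.cluster.hierarchy as h
        T=T[T[:,2]>.08]
        # fit direction via rect of all, then list per-plate
        g=cv2.connectedComponents(np.uint8((d>0)))[0]
        lab=h.fcluster(h.linkage(T[::max(1,len(T)//1500),:2],'single'),.008,'distance'); Q=T[::max(1,len(T)//1500)]
        for l in set(lab):
            if (lab==l).sum()>20: print(l,(lab==l).sum(),np.median(Q[lab==l,2]),cv2.minAreaRect(np.float32(Q[lab==l,:2]*1000)))
E
```

```text
[1.79996671e+02 4.47043240e-04 1.55718755e+02]
rack [-0.7  7.8 95.8 -0.  76.4 89.3]
plate_rack 0.57 [247.5 129.6] [0.531  0.0681 0.    ]
plate_rack 0.45 [441.8 152.9] [ 0.4883 -0.3342  0.    ]
plate_1_mid 0.6 [245.7 153.6] [0.4891 0.0708 0.046 ]
desk z -0.002099566969649757 3.1083
1 216 0.08393680791918327 ((560.4398803710938, 76.502197265625), (12.207510948181152, 45.88217544555664), 10.746373176574707)
2 201 0.08394496622346917 ((526.4357299804688, 70.9808578491211), (11.963552474975586, 45.55274963378906), 11.090251922607422)
3 195 0.08351184199496073 ((494.391357421875, 65.49972534179688), (12.03943920135498, 45.4786262512207), 10.77695083618164)
clamp [-37.5  18.1  82.   -0.   79.9  52.5]
clamp 0.75 [254.7 127.3] [ 0.5659 -0.3055  0.    ]
clamp 0.61 [425.4 138.7] [ 0.5469 -0.6533  0.    ]
v_stop 0.92 [442.6 108. ] [ 0.6054 -0.6516  0.04  ]
v_stop 0.64 [257.3  97. ] [ 0.6192 -0.3095  0.04  ]
jaw_post 0.91 [245.1 172.7] [ 0.4864 -0.2876  0.06  ]
jaw_post 0.56 [446.2 179.5] [ 0.475 -0.668  0.06 ]
jaw_post 0.36 [ 55.3 150.9] [0.5282 0.0623 0.06  ]
jaw_post 0.2 [ 60.3 170.6] [0.4914 0.0592 0.06  ]
wide_bottle_mid 0.71 [251.5 117.7] [ 0.5834 -0.2992  0.047 ]
wide_bottle_mid 0.27 [254.2  47.6] [ 0.6985 -0.3037  0.047 ]
dropper_bottle_mid 0.93 [163.   89.6] [ 0.6322 -0.1433  0.044 ]
dropper_bottle_mid 0.68 [ 73.  146.7] [0.534  0.0374 0.044 ]
timer 0.77 [255.8  49.5] [ 0.7071 -0.3071  0.    ]
desk z -0.0020644944361419963 4.8083
```

```bash
python3 - <<'E'
from h import *
P=np.load("clampP.npy"); P[:,2]+=.002
m=(P[:,0]>.42)&(P[:,0]<.66)&(P[:,1]>-.36)&(P[:,1]<-.24); P=P[m]
def s(a,lo,hi,ex=None): 
    q=a[(a[:,2]>lo)&(a[:,2]<hi)]; return q
import scipy.cluster.hierarchy as h
for lo,hi in [(.006,.014),(.045,.054),(.055,.063),(.075,.083),(.084,.094),(.094,.1)]:
    q=s(P,lo,hi)
    if len(q)<5: continue
    lab=h.fcluster(h.linkage(q[:,:2],'single'),.006,'distance')
    for l in set(lab):
        k=lab==l
        if k.sum()>15: print(lo,k.sum(),np.round(np.median(q[k],0),4),[np.round(x,1) for x in cv2.minAreaRect(np.float32(q[k,:2]*1000))])
# height map
H=np.zeros((480,560),np.float32)
P=P[np.argsort(P[:,2])]
r=((.66-P[:,0])*2000).astype(int); c=((-.24-P[:,1])*2000*1+100).astype(int)
for a,b,z in zip(r,c,P[:,2]): cv2.circle(H,(int(b),int(a)),1,float(max(z,0)),-1)
im=cv2.applyColorMap(np.uint8(np.clip(H/.1*255,0,255)),cv2.COLORMAP_JET)[:,60:400]
I=np.load("clamp.npz")["im"][60:220,180:330,::-1]; I=cv2.resize(I,None,fx=2.8,fy=2.8)
o=np.zeros((480,760,3),np.uint8); o[:,:340]=im; o[:448,340:760]=I
cv2.imwrite("pics/c2.png",o)
E
```

```text
0.006 468 [ 0.4701 -0.2841  0.0104] [array([ 486.8, -288.3]), array([84.2, 64.1]), np.float64(82.8)]
0.006 237 [ 0.5704 -0.3369  0.0097] [array([ 568.7, -336.9]), array([10.3, 85.5]), np.float64(82.2)]
0.006 241 [ 0.5798 -0.2637  0.0099] [array([ 579. , -263.3]), array([11.8, 85.8]), np.float64(81.1)]
0.045 799 [ 0.6235 -0.307   0.0498] [array([ 617. , -305.2]), array([82.5, 42.8]), np.float64(82.9)]
0.055 109 [ 0.5395 -0.2948  0.0586] [array([ 539.3, -295.7]), array([42.1,  8.1]), np.float64(82.2)]
0.055 102 [ 0.5819 -0.3035  0.0613] [array([ 583.4, -302.6]), array([42.5, 40.5]), np.float64(0.9)]
0.084 70 [ 0.4878 -0.2881  0.0903] [array([ 487.3, -288. ]), array([14.4, 13.9]), np.float64(0.2)]
0.084 31 [ 0.5806 -0.3     0.0934] [array([ 583.7, -301.6]), array([22. , 22.7]), np.float64(0.1)]
0.094 148 [ 0.5837 -0.3024  0.095 ] [array([ 583.7, -302.4]), array([21.9, 21. ]), np.float64(0.0)]
```

View pics/c2.png

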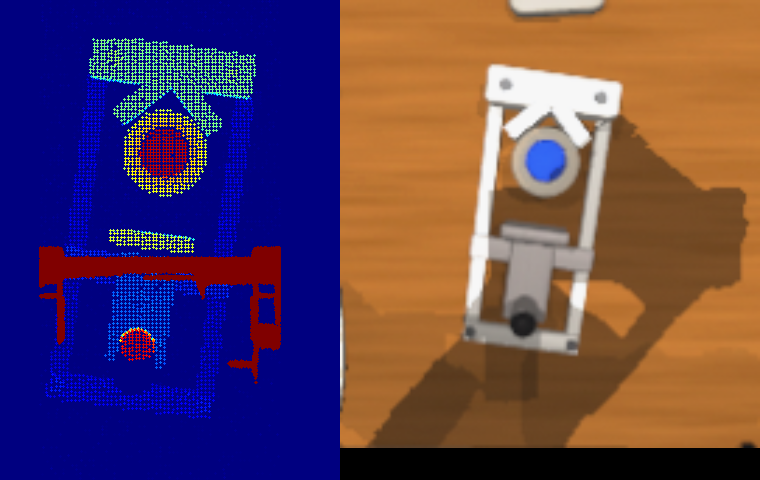

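The 43 mm diameter and 95 mm height confirm the wide bottle, so I need one plate. Clamp yaw is about −7.9°. The gap centre is about (0.5527, −0.297). I'll grasp the nearest plate.

```bash
python3 - <<'E'
from h import *
p=[.4944,.0655]; o=[180,0,10.6]
arm.goto([*p,.15],o); arm.gripper_to(.75,20)
arm.movel([*p,.067],v=.08)
print(arm.get_state()["force"]); arm.gripper_to(0,20)
s=arm.get_state(); print(s["width"]*95,s["grip_force"],s["force"],s["tool_pos"])
arm.movel([*p,.14],v=.1); arm.movel([*p,.24]); 
o=[180,0,-7.9]
arm.goto([.5527,-.2971,.24],o); arm.movel([.5527,-.2971,.19],v=.1)
s=arm.get_state(); print(s["t"],s["width"]*95,s["force"],s["tool_pos"],s["eef_rot"])
im,d,ci=snap("wrist","w3.png"); np.savez("w3",d=d)
P=cloud(ci,d,np.ones(d.shape,bool)); np.save("w3P",P)
E
```

```text
[-0.10991256 -0.21446041 -0.4284409 ]
0.5978460614311115 0.0 [ 0.34813892 -0.12511091 -0.69243896] [0.49440971 0.06549606 0.06699642]
13.0833 0.7594351397344937 [-0.01680767 -0.86738544  0.23439753] [ 0.55303122 -0.29699655  0.19047883] [ 1.79985916e+02 -3.17816642e-02 -7.87739910e+00]
```

View pics/w3.png

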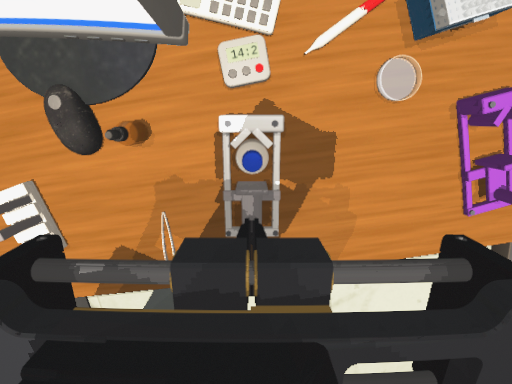

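The gripper closed empty: the picture shows shut fingers at (250,240), and the rack is partly visible at (25,220). I'll look at the rack again.

```bash
python3 - <<'E'
from h import *
arm.movel([.5527,-.2971,.30]); arm.gripper_to(.75)
arm.goto([.47,.06,.33],[180,0,0])
s=arm.get_state();print(s["tool_pos"],s["width"])
im,d,ci=snap("wrist"); P=cloud(ci,d,np.ones(d.shape,bool)); np.save("r4P",P)
K=np.array(ci["camera_matrix"]); 
for X in (s["tool_pos"],):
    c=np.array(ci["R"])@X+ci["t"]; print("tcp px",K@(c/c[2]))
import scipy.cluster.hierarchy as h
T=P[(P[:,2]>.06)&(P[:,2]<.12)&(abs(P[:,0]-.5)<.15)&(abs(P[:,1]-.06)<.1)]
lab=h.fcluster(h.linkage(T[:,:2],'single'),.008,'distance')
for l in set(lab):
    k=lab==l
    if k.sum()>20: print(k.sum(),np.median(T[k],0),T[k,2].max(),cv2.minAreaRect(np.float32(T[k,:2]*1000)))
im2,d2,c2=snap("scene")
o=np.zeros((540,800,3),np.uint8); o[:384,:512]=im[:,:,::-1]; o[300:540,512:800]=cv2.resize(im2[150:230,110:206,::-1],(288,240))
cv2.imwrite("pics/r4.png",o)
E
```

```text
[0.47046347 0.05935388 0.32983626] 0.7480026565195964
tcp px [251.3258232 216.3610298   1.       ]
226 [0.56033593 0.0761571  0.0838927 ] 0.08609469031471635 ((560.3165283203125, 76.6894302368164), (12.348692893981934, 46.21076202392578), 10.78077220916748)
208 [0.52656789 0.07144157 0.08392939] 0.086204350755103 ((526.579345703125, 71.00405883789062), (12.223389625549316, 45.5943717956543), 10.901638984680176)
223 [0.49501727 0.065019   0.08323198] 0.08572927575062082 ((494.52392578125, 65.58748626708984), (12.352958679199219, 45.477500915527344), 10.525418281555176)
```

View pics/r4.png

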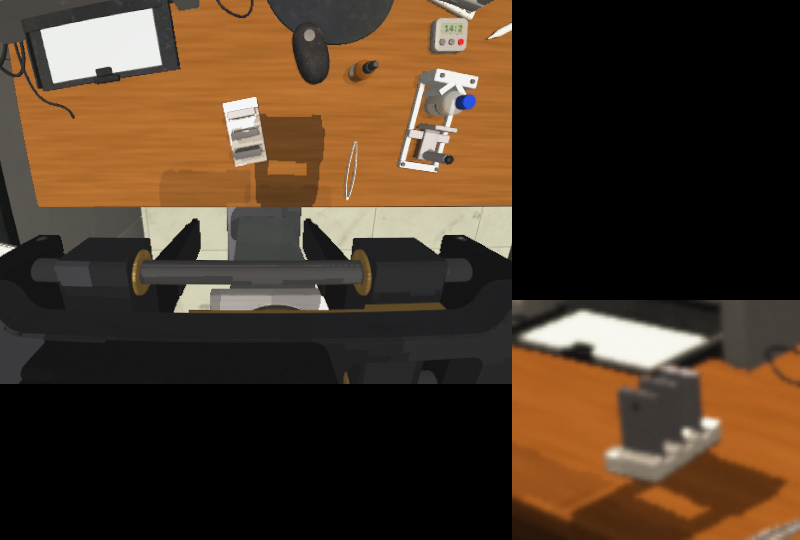

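The plates are undisturbed, so the fingers never touched them. I'll check where the fingertips actually are, from the depth cloud and from a pose just above the plate.

```bash
python3 - <<'E'
from h import *
P=np.load("r4P.npy")
q=P[(P[:,2]>.30)&(P[:,2]<.37)&(abs(P[:,0]-.47)<.06)&(abs(P[:,1]-.06)<.07)]
print(len(q)); 
for z in np.arange(.31,.37,.01):
    k=q[(q[:,2]>=z)&(q[:,2]<z+.01)]
    for sgn in (1,-1):
        j=k[(k[:,1]-.06)*sgn>0]
        if len(j): print(round(z,3),len(j),j.min(0).round(4),j.max(0).round(4))
p=[.4944,.0655]; o=[180,0,10.6]
arm.goto([*p,.16],o); arm.movel([*p,.10],v=.1)
im,d,ci=snap("wrist"); P=cloud(ci,d,np.ones(d.shape,bool)); np.save("r5P",P)
print("cam",-np.array(ci["R"]).T@ci["t"])
q=P[(P[:,2]>.08)&(P[:,2]<.13)&(abs(P[:,0]-.494)<.06)&(abs(P[:,1]-.0655)<.07)]
for z in np.arange(.08,.13,.005):
    k=q[(q[:,2]>=z)&(q[:,2]<z+.005)]
    if len(k): print(round(z,3),len(k),k.min(0).round(4),k.max(0).round(4))
im2,d2,c2=snap("scene"); im3,_,_=snap("top")
o=np.zeros((600,800,3),np.uint8); o[:384,:512]=im[:,:,::-1]; o[300:540,512:800]=cv2.resize(im2[130:230,100:220,::-1],(288,240)); o[0:300,512:800]=cv2.resize(im3[175:250,136:208,::-1],(288,300))
cv2.imwrite("pics/r5.png",o)
E
```

```text
110
0.36 61 [0.4608 0.0947 0.3648] [0.4831 0.0992 0.37  ]
0.36 49 [0.4608 0.0197 0.3646] [0.483  0.0245 0.3697]
cam [0.56824236 0.07927489 0.30659715]
0.08 1440 [0.4849 0.0426 0.0805] [0.554  0.0986 0.085 ]
0.085 26 [0.4904 0.0508 0.085 ] [0.5532 0.0965 0.0858]
```

View pics/r5.png

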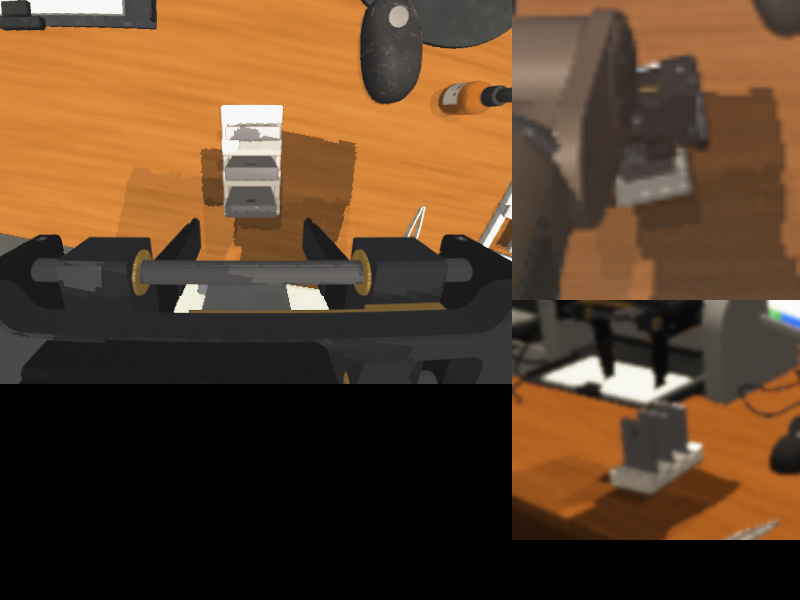

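The scene crop shows the fingertips about 40 mm above the plate tops, although the TCP reads only 14 mm above. I'll measure the tip height with the fixed scene camera.

```bash
python3 - <<'E'
from h import *
s=arm.get_state(); print(s["tool_pos"],s["width"]); 
im,d,ci=snap("scene"); P=cloud(ci,d,np.ones(d.shape,bool))
q=P[(abs(P[:,0]-.494)<.05)&(abs(P[:,1]-.0655)<.065)&(P[:,2]>.07)]
for z in np.arange(.07,.18,.005):
    k=q[(q[:,2]>=z)&(q[:,2]<z+.005)]
    if len(k): print(round(z,3),len(k),k.min(0).round(3),k.max(0).round(3))
# fingertip pixels
im3,d3,c3=snap("wrist"); 
for n,dd in(("wrist",d3),):
    for u,v in [(199,222),(196,226),(190,234),(306,222),(310,228)]:
        print(u,v,dd[v,u], cloud(c3,dd,(np.indices(dd.shape)[0]==v)&(np.indices(dd.shape)[1]==u)))
for z in (.10,.12,.135,.15):
    for cn,cc in(("scene",ci),("wrist",c3)):
        pr=[]
        for sg in(-1,1):
            X=np.array([s["tool_pos"][0],s["tool_pos"][1],z])+sg*.0357*np.array([-.184,.983,0])
            c=np.array(cc["R"])@X+cc["t"]; r=c[:2]/c[2]; r=r*(1+cc["k1"]*(r@r)); K=np.array(cc["camera_matrix"]); pr.append((K@[*r,1])[:2].round(0))
        print(z,cn,pr)
E
```

```text
[0.49474321 0.06552662 0.1006709 ] 0.7512839978769383
0.07 37 [0.481 0.041 0.07 ] [0.531 0.087 0.075]
0.075 41 [0.481 0.041 0.075] [0.532 0.093 0.08 ]
0.08 53 [0.482 0.041 0.08 ] [0.532 0.093 0.085]
0.085 35 [0.48  0.041 0.085] [0.532 0.094 0.087]
0.135 8 [0.474 0.026 0.138] [0.514 0.106 0.14 ]
0.14 14 [0.474 0.023 0.14 ] [0.509 0.102 0.145]
0.145 16 [0.475 0.021 0.145] [0.506 0.104 0.15 ]
0.15 18 [0.474 0.021 0.15 ] [0.509 0.104 0.155]
0.155 26 [0.473 0.021 0.155] [0.511 0.108 0.16 ]
0.16 19 [0.472 0.021 0.16 ] [0.511 0.105 0.165]
0.165 24 [0.473 0.019 0.165] [0.508 0.106 0.17 ]
0.17 20 [0.474 0.02  0.17 ] [0.513 0.11  0.174]
0.175 25 [0.472 0.017 0.175] [0.511 0.107 0.18 ]
199 222 0.18038498 [[0.49721337 0.10229376 0.13737128]]
196 226 0.17012125 [[0.49843822 0.10244149 0.14767518]]
190 234 0.15731299 [[0.49847833 0.10339983 0.16089479]]
306 222 0.17661452 [[0.51183177 0.03148693 0.14090763]]
310 228 0.16514185 [[0.51238074 0.031443   0.15265618]]
0.1 scene [array([162., 177.]), array([143., 174.])]
0.1 wrist [array([294., 216.]), array([208., 216.])]
0.12 scene [array([162., 171.]), array([142., 167.])]
0.12 wrist [array([299., 225.]), array([204., 225.])]
0.135 scene [array([161., 167.]), array([142., 163.])]
0.135 wrist [array([302., 233.]), array([200., 233.])]
0.15 scene [array([161., 162.]), array([141., 158.])]
0.15 wrist [array([306., 242.]), array([196., 242.])]
```

Both cameras agree that the real fingertips sit about 37 mm above the reported TCP, with no lateral offset. I'll correct for that and grasp again.

```bash
echo 'DZ=.037  # real fingertip z = reported TCP z + DZ' >> h.py; python3 - <<'E'
from h import *
p=[.4942,.0655]
arm.movel([*p,.066-DZ],v=.08)
s=arm.get_state();print(s["force"],s["tool_pos"]); arm.gripper_to(0,20)
s=arm.get_state(); print(s["width"]*95,s["grip_force"],s["force"],s["tool_pos"])
if s["width"]*95>30:
    arm.movel([*p,.10],v=.1); arm.movel([*p,.20]); 
    arm.goto([.5527,-.2971,.20],[180,0,-7.9]); arm.movel([.5527,-.2971,.14],v=.1)
    s=arm.get_state(); print(s["t"],s["width"]*95,s["force"],s["tool_pos"],s["eef_rot"])
    im,d,ci=snap("wrist"); P=cloud(ci,d,np.ones(d.shape,bool)); np.save("w6P",P)
    im2,d2,c2=snap("scene"); P2=cloud(c2,d2,np.ones(d2.shape,bool)); np.save("s6P",P2)
    o=np.zeros((600,800,3),np.uint8); o[:384,:512]=im[:,:,::-1]; o[300:600,512:800]=cv2.resize(im2[140:265,200:320,::-1],(288,300))
    cv2.imwrite("pics/w6.png",o)
E
```

```text
[-0.18619396 -0.16546275  0.29688993] [0.49443916 0.06551022 0.029325  ]
45.72410957912727 19.988731741905212 [-0.55712751  0.10831059  2.86408104] [0.49429038 0.0655139  0.02912076]
23.8333 45.60324364267132 [0.00227622 0.35706053 0.06133418] [ 0.55303321 -0.29713157  0.14052212] [ 1.79978927e+02 -3.88348640e-02 -7.88409287e+00]
```

View pics/w6.png

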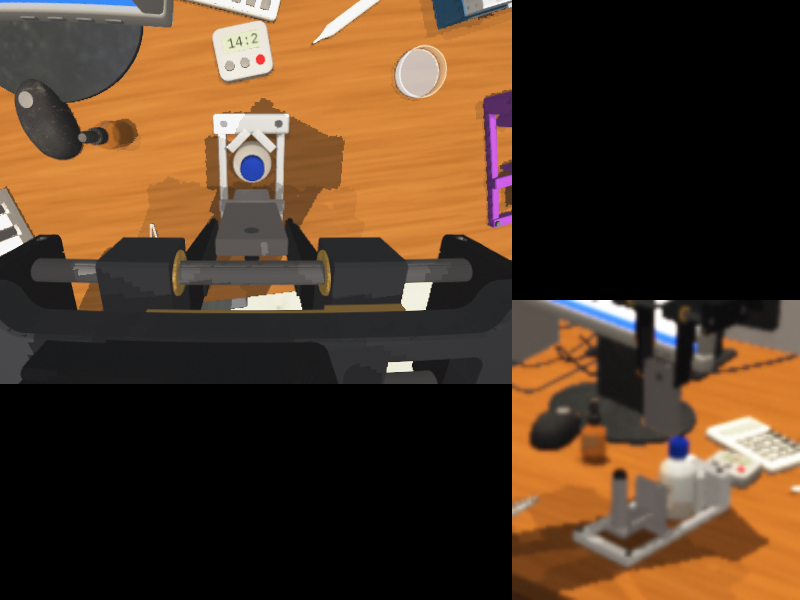

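The plate is held at (250,225), with the clamp, bottle and jaw clear below it. Before lowering I'll measure the plate in the hand, the jaw and the bottle in the same picture.

```bash
python3 - <<'E'
from h import *
P=np.load("w6P.npy"); a=np.radians(-7.9); O=np.array([.553,-.2971])
C=(P[:,:2]-O)@np.array([[np.cos(a),-np.sin(a)],[np.sin(a),np.cos(a)]]); Q=np.c_[C*1000,P[:,2]*1000+2]
def rep(n,m):
    q=Q[m]; print(n,len(q),np.percentile(q,[2,50,98],axis=0).round(1).tolist())
x,y,z=Q.T
for lo in range(100,200,10): 
    m=(abs(y)<21)&(abs(x)<15)&(z>=lo)&(z<lo+10)
    if m.sum()>5: rep(f"plate{lo}",m)
m=(abs(x)<8)&(abs(y)<30)&(z>195)&(z<202)
rep("ptop",m)
rep("jawtop",(abs(y)<28)&(x<0)&(x>-25)&(z>55)&(z<62))
rep("bottle shoulder",(abs(y)<28)&(x>0)&(x<60)&(z>55)&(z<97))
rep("cap",(abs(y)<28)&(x>0)&(x<60)&(z>92)&(z<99))
P=np.load("s6P.npy"); C=(P[:,:2]-O)@np.array([[np.cos(a),-np.sin(a)],[np.sin(a),np.cos(a)]]); Q=np.c_[C*1000,P[:,2]*1000]; x,y,z=Q.T
m=(abs(x)<15)&(abs(y)<25)&(z>105)&(z<165); rep("scene plate",m)
E
```

```text
plate110 25 [[5.1, -17.3, 118.5], [5.4, 0.3, 119.4], [5.5, 18.9, 119.9]]
plate120 161 [[5.1, -20.1, 120.1], [5.5, 0.3, 125.4], [5.9, 19.8, 129.4]]
plate130 186 [[5.1, -20.1, 130.8], [5.4, -0.1, 134.9], [5.8, 20.0, 139.8]]
plate140 205 [[4.9, -20.3, 140.3], [5.4, -0.5, 145.1], [5.8, 20.0, 149.9]]
plate150 237 [[5.0, -20.0, 150.2], [5.4, 0.3, 155.0], [5.8, 20.3, 159.7]]
plate160 279 [[4.9, -20.1, 160.4], [5.4, 0.3, 165.3], [5.8, 20.1, 169.8]]
plate170 311 [[4.8, -20.0, 170.3], [5.3, 0.3, 175.1], [5.8, 20.3, 179.7]]
plate180 390 [[4.7, -20.2, 180.2], [5.3, 0.3, 185.2], [5.9, 20.2, 189.8]]
plate190 1440 [[-6.3, -20.1, 190.6], [1.1, -0.4, 197.1], [5.6, 20.1, 198.4]]
ptop 1402 [[-6.4, -23.0, 195.5], [0.0, -0.4, 197.2], [5.5, 22.9, 199.8]]
jawtop 96 [[-12.3, -20.4, 55.3], [-11.0, -1.3, 57.8], [-10.2, 19.9, 59.7]]
bottle shoulder 1144 [[14.8, -19.2, 56.2], [36.1, -0.6, 68.8], [51.2, 17.7, 95.8]]
cap 471 [[21.2, -11.3, 93.0], [32.1, -0.6, 94.7], [42.6, 10.0, 96.0]]
scene plate 251 [[-10.8, -23.6, 119.0], [-8.2, -4.7, 141.5], [0.7, 21.1, 164.3]]
```

Plate x is −6.4 to +5.4 mm, the jaw face is at −10 and the bottle front at about +10. It's centred and vertical, so I'll lower it.

```bash
python3 - <<'E'
from h import *
c=[.5532,-.2971]
arm.movel([*c,.06],v=.1); arm.movel([*c,.026],v=.04)
f0=arm.get_state()["force"]
for z in np.arange(.0255,.0205,-.0005):
    arm.movel([*c,z],v=.02); arm.wait(.05); s=arm.get_state(); df=s["force"]-f0
    print(round(z,4),df.round(2),s["width"]*95)
    if abs(df).max()>2: break
arm.gripper_to(.62); s=arm.get_state(); print(s["t"],s["force"],s["width"]*95)
arm.movel([*c,.12],v=.1); arm.movel([.48,-.287,.12],v=.12)
s=arm.get_state()
im,d,ci=snap("wrist","p7.png"); P=cloud(ci,d,np.ones(d.shape,bool))
a=np.radians(-7.9); O=np.array([.553,-.2971])
C=(P[:,:2]-O)@np.array([[np.cos(a),-np.sin(a)],[np.sin(a),np.cos(a)]]); Q=np.c_[C*1000,P[:,2]*1000+2];x,y,z=Q.T
def rep(n,m):
    q=Q[m]; print(n,len(q),np.percentile(q,[2,50,98],axis=0).round(1).tolist())
rep("ptop",(abs(x)<14)&(abs(y)<30)&(z>75)&(z<90))
rep("cap",(abs(y)<28)&(x>15)&(x<60)&(z>92)&(z<99))
rep("jaw",(abs(y)<28)&(x<0)&(x>-25)&(z>55)&(z<62))
rep("post",(abs(y)<20)&(x<-50)&(x>-85)&(z>80)&(z<96)); print(arm.get_state()["t"])
E
```

```text
0.0255 [-0.12  0.55  0.36] 45.805178740773606
0.025 [-0.86  1.34  0.34] 45.744340251153076
0.0245 [-0.04  0.33  0.88] 45.81071241615689
0.024 [ 0.22 -0.18  0.83] 45.74369690454466
0.0235 [-0.17  0.21  0.95] 45.482545231883456
0.023 [0.07 1.24 3.  ] 45.7633869921186
28.1917 [-0.08462996 -0.00356874 -0.54771072] 58.811898777901035
ptop 699 [[-6.8, -21.1, 78.4], [-0.5, 0.1, 79.9], [4.8, 22.1, 81.3]]
cap 680 [[20.1, -11.5, 93.0], [31.0, -0.8, 94.9], [41.3, 10.0, 96.3]]
jaw 337 [[-18.4, -20.9, 55.8], [-14.4, 0.1, 58.5], [-11.4, 20.2, 60.2]]
post 272 [[-74.3, -8.4, 81.9], [-65.7, -0.8, 90.1], [-59.3, 7.3, 92.7]]
30.125
```

View pics/p7.png

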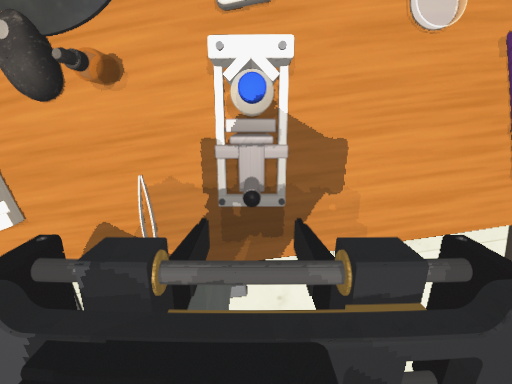

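The plate stands upright at (250,125) between the jaw and the bottle. Next I'll push the post with closed fingers, stepping by force.

```bash
python3 - <<'E'
from h import *
a=np.radians(-7.9); O=np.array([.553,-.2971]); ux=np.array([np.cos(a),np.sin(a)]); uy=np.array([-ux[1],ux[0]])
W=lambda x,z,y=-.0005:[*(O+ux*x+uy*y),z]
arm.gripper_to(0,20); arm.movel(W(-.096,.12),v=.15); arm.movel(W(-.096,.023),v=.1)
arm.wait(.15); f0=np.mean([arm.get_state()["force"] for _ in range(5)],0); print("f0",f0)
x=-.092
while x<-.060:
    arm.movel(W(x,.023),v=.02); arm.wait(.06)
    s=arm.get_state(); f=s["force"]-f0; F=-(f[:2]@ux); X=(s["tool_pos"][:2]-O)@ux
    print(round(x,4),round(X,4),round(F,1),round(float(f[2]),1))
    if F>11: break
    x+=.0005 if F<5 else .00025
arm.wait(.5); s=arm.get_state(); f=s["force"]-f0; print("hold",s["t"],f@[*ux,0],f)
im,d,ci=snap("wrist","f8.png"); snap("scene","f8s.png"); P=cloud(ci,d,np.ones(d.shape,bool))
C=np.c_[(P[:,:2]-O)@ux,(P[:,:2]-O)@uy]; Q=np.c_[C*1000,P[:,2]*1000+2];x,y,z=Q.T
def rep(n,m):
    q=Q[m]; print(n,len(q),np.percentile(q,[2,50,98],axis=0).round(1).tolist())
rep("ptop",(abs(x)<20)&(abs(y)<30)&(z>75)&(z<90))
rep("cap",(abs(y)<28)&(x>15)&(x<60)&(z>92)&(z<99))
rep("jaw",(abs(y)<28)&(x<4)&(x>-25)&(z>55)&(z<62))
E
python3 - <<'E'
import cv2,numpy as np
o=np.zeros((384,800,3),np.uint8); o[:,:400]=cv2.imread('pics/f8.png')[:,60:460]
o[:,400:]=cv2.resize(cv2.imread('pics/f8s.png')[140:265,200:330],(400,384)); cv2.imwrite('pics/f9.png',o)
E
```

```text
f0 [ 0.76102005 -0.20317948 -0.75982957]
-0.092 -0.092 0.7 0.6
-0.0915 -0.0915 1.1 1.5
-0.091 -0.091 0.9 0.9
-0.0905 -0.0905 1.5 1.5
-0.09 -0.09 0.7 1.4
-0.0895 -0.0895 0.5 1.6
-0.089 -0.089 0.9 0.5
-0.0885 -0.0887 2.8 2.3
-0.088 -0.0881 3.1 1.7
-0.0875 -0.0875 1.8 1.3
-0.087 -0.087 2.8 0.9
-0.0865 -0.0865 3.4 0.7
-0.086 -0.086 2.7 1.5
-0.0855 -0.0855 2.4 1.5
-0.085 -0.085 3.7 -0.8
-0.0845 -0.0845 2.6 2.0
-0.084 -0.084 2.9 0.7
-0.0835 -0.0835 4.1 1.0
-0.083 -0.083 3.5 0.0
-0.0825 -0.0825 2.3 1.7
-0.082 -0.082 3.9 1.0
-0.0815 -0.0815 2.9 1.3
-0.081 -0.081 3.9 1.6
-0.0805 -0.0805 3.6 0.5
-0.08 -0.08 4.6 1.4
-0.0795 -0.0795 4.7 1.1
-0.079 -0.0794 7.9 2.6
-0.0787 -0.0794 7.8 3.1
-0.0785 -0.0794 8.8 3.9
-0.0782 -0.0793 10.7 4.6
-0.078 -0.0793 11.9 5.6
hold 42.9083 -11.254662003347148 [-11.25095782   0.8038283    5.87147221]
ptop 2032 [[-1.9, -20.8, 78.0], [4.4, 0.4, 79.9], [19.5, 22.4, 82.7]]
cap 2175 [[20.6, -11.0, 92.9], [31.3, -0.7, 94.9], [41.9, 10.1, 96.3]]
jaw 884 [[-9.7, -20.9, 57.0], [-5.9, -0.1, 58.7], [-2.3, 20.7, 60.2]]
```

View pics/f9.png

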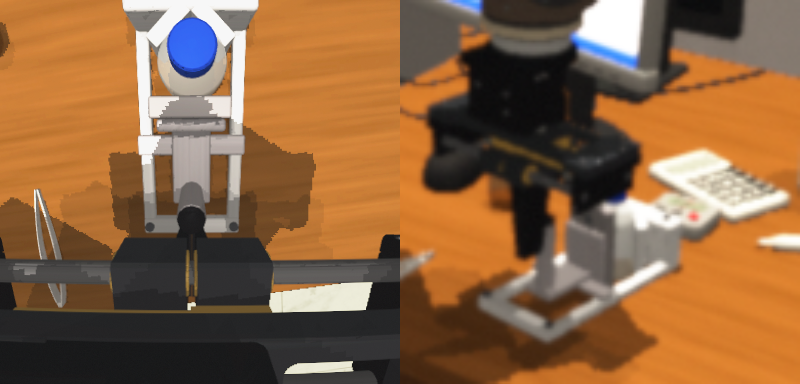

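The jaw stopped solidly at about 9.3 mm, inside the 8–11 mm packed range. Plate and bottle are upright and touching. I'll firm up the push slightly, then hand in.

```bash
python3 - <<'E'
from h import *
a=np.radians(-7.9); O=np.array([.553,-.2971]); ux=np.array([np.cos(a),np.sin(a)]); uy=np.array([-ux[1],ux[0]])
arm.movel([*(O+ux*-.0774+uy*-.0005),.023],v=.02); arm.wait(.4)
s=arm.get_state(); print(s["t"],s["force"],(s["tool_pos"][:2]-O)@ux)
print(arm.hand_in())
E
```

```text
43.6583 [-14.13296012   0.83547706   6.06422858] -0.07932238299894108
the job is handed in; nothing more can be done
None
```

The job is handed in at 43.7 s: one plate packs the wide bottle against the V-stop, and the gripper is holding the jaw at about 9.3 mm of travel with roughly 14 N; the judging result was not shown.

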